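# Load two battery cells into the welding fixture and close its cam clamp

### The job

Load the welding fixture: slide one of the blue battery cells along the plate until it sits square in the corner, tight against both the back rail and the end stop, then slide the other one in the same way, flat against the first and tight against the rail. Then turn the cam by its red-knobbed lever until its high point (the red line) points straight at the sprung clamp so that the orange pad presses on the cells, and leave it there. Keep the cells standing on the plate, without lifting or tipping them, and do not disturb the other things on the bench.

Things in the scene. Friction and masses are not known exactly. Their poses are not given: they have to be found in the camera images.
- cell_a: blue battery cell, a block 120 mm long (its x), 40 mm wide (its y), 60 mm tall, on the fixture's black plate; white top with two metal terminals 6 mm high, red-ringed at its -x end, black-ringed at +x. 0.44 to 0.72 kg; slides easily (friction about 0.35). Origin: the block's centre. Starts with its x within about 20 degrees of the corner's x.
- cell_b: the second, identical blue cell; origin at its centre. The cells start 0.13 to 0.23 m apart along the plate, either one nearer to the corner; one at corner y -190 to -240 mm, the other at -370 to -415 mm, centres at corner x -100 to -155 mm.
- corner (a point): reference corner: point on the plate's top where the inner faces of the two aluminium stops meet. x points away from the robot, square to the long back rail (inner face at x = 0); y runs along the rail to the end stop (inner face at y = 0); z up. The cells belong at x < 0, y < 0: one centre at (-60, -20) mm, the other at (-60, -60) mm.
- rail_mid (a point): middle of the top of the back rail, at (10, -215, 40) mm in the corner's frame. The rail is 20 mm thick, 40 mm above the plate, 510 mm long (corner y -470 to +40). The end stop is 20 mm thick, 40 mm high, 125 mm long (corner x -130 to -5). The plate spans x -280 to +20, y -470 to +40, its top 13 mm above the bench.
- pad_face (a point): centre of the face of the orange sprung clamp pad, 22 mm above the plate; it looks along the corner's +x at the near ends of the cells. The pad spans corner y -4 to about -80 mm, up to 41 mm above the plate, its -y end bevelled. Clamp open: face 128 to 132 mm from the rail, so a cell touching the rail passes with 8 to 12 mm to spare.
- cam (a joint): angle of the steel eccentric cam about its vertical axis, rad, growing counter-clockwise from above, range 0 to 2.6; starts open, at 0 to 0.3. At 1.9 its high point (red line on top) points straight at the follower and the lever straight away from the rail. No stop there: beyond 1.9 the pad slackens again. Stays where left; turning needs up to 0.35 N m, some 5 N at the knob.
- cam_axis (a point): point on the cam's fixed turning axis, 52 mm above the plate (the height of the knob's middle), at (-198, -40) mm from the corner.
- cam_knob (a point): middle of the red upright cylindrical knob at the end of the cam's flat lever: 20 mm across, 37 mm tall (35 to 72 mm above the plate), 80 mm from the axis. From the axis it lies in the direction (cam angle + 1.24 rad), counter-clockwise from the corner's x. The lever is 14 mm wide, 27 to 35 mm above the plate.
- pad (a joint): how far the springs behind the orange pad are compressed, m: 0 when it presses on nothing, about 0.004 (12 N) with the cam at its high point and both cells in place.
- spray_orange: orange spray can with white cap, 60 mm across, 170 mm tall; a bystander, origin at the centre of its underside
- water: clear water bottle with red cap, 70 mm across, 210 mm tall; a bystander, origin at the centre of its underside
- screwdriver: red-handled screwdriver, 200 mm long, lying down; a bystander, origin at the centre of its underside
- flux: low white and green jar, 52 mm across, 42 mm tall; a bystander, origin at the centre of its underside
- tape: amber tape roll lying flat, 90 mm across, 25 mm tall; a bystander, origin at the centre of its underside
- multimeter: yellow and black multimeter lying on its back, 75 x 150 x 36 mm; a bystander, origin at the centre of its underside

How it is judged:
By the outcome, as a careful person would: the job done as asked, in the order asked, and still so for the second after the job is handed in, with the robot touching nothing.
It also fails if it takes over 70 s, if anything falls off the work surface, if the arm or the gripper's body presses on something with over 40 N, if the wrist force passes 120 N, or if a joint passes its speed limit or range.

### The arm

A 6-joint arm with a two-finger parallel gripper is mounted at the origin on the work surface. World frame = base frame: x ahead of the robot, y to its left, z up, the work surface at z = 0. Lengths are in mm, angles in rad, forces in N, time in s.
With the tool pointing down it reaches from about 275 to 825 mm from the base axis. Payload 5.2 kg.
Tool frame: the origin (TCP) lies on the mounting face of the last link; the fingertips stand 186 mm ahead of it and the grasp point (between the pads) lies 167 mm ahead of it; z points along the fingers, y is the line along which they close (so a half turn about z gives the same grasp; the last joint's range is limited). The gripper opens to 93 mm and grips with 3 to 60 N. Pads are 15 mm wide; open, the fingers measure 128 mm over their backs; the gripper's body (75 mm by 188 mm) begins 65 mm behind the grasp point.
Start: joints at [-1.36, 0.259, 1.535, -0, 1.348, -0.203], TCP at [221.171, -503.577, 404.753] pointing down, gripper open.
Joint ranges: [-3.14, 3.14], [-0.91, 2.08], [0.19, 2.58], [-1.22, 4.36], [0.22, 2.71], [-3.12, 3.12]. Speed limits (rad/s): [2.57, 2.57, 3.14, 3.14, 3.14, 3.14].

### API

Orientations are given as [roll, pitch, yaw] about the fixed x, y, z axes, in that order (R = Rz(yaw) Ry(pitch) Rx(roll)).
In Python, from workcell import manip, snapshot, camera_params gives the robot as it stands.
- The arm moves only by the tool move_arm, never from a script. Its argument "deltas" is a list of rows, each an object of numbers: "dx", "dy", "dz": the shift along the tool's x, y, z in cm; "yaw": the turn about the tool's z in degrees; "grip": the opening, from -1 (shut) to 1 (fully open). In form: [{"dx": .., "dy": .., "dz": .., "yaw": .., "grip": ..}, ...]. A call has 1 to 8 rows; each row is the pose to reach, as a shift and turn from the pose commanded when the call began, along the tool's axes at that moment; what a row does not reach only later rows make up. A row lasts 1/8 s, in which the tool goes at most 62.5 mm and 10.7 degrees, less where a joint would pass 70% of its speed; a pose out of reach is approached as far as the arm can. A call with a gripper value outside its range is refused whole. The fingers move at their own pace and stop on an object; the grip force is fixed at half the most. Time passes only in rows, so rows that repeat a pose let the fingers close. It gives the time, the measured TCP pose, the force, the opening and the grip force at its end, in the units of the state.
- manip.state(): the state, without advancing time (a new reading comes with each control period).
- snapshot(name): name is "scene" or "top"; returns the picture (420x560x3 uint8, blue, green, red); there is no depth.
- camera_params(name): a dict with "camera_matrix" (3x3 intrinsics, pixels), "world_from_camera" (4x4, takes a point from camera to world coordinates). Camera axes: x right, y down, z forward; pixel columns grow to the right and rows downward; lengths in mm; the calibration is good to about 2 mm. A picture is of the moment at which its call begins. camera_params takes no time and is no camera call.
- manip.close_job(): hands the job in; it is judged then, once.
The state is a dict: "t": time; "joints": joint angles; "qd": joint speeds; "effort": joint torques, N m; "position": TCP position; "tool_rot": TCP orientation; "ft_force": force on the tool from outside, world axes, zero at the start; "wrist_torque": the same for the moment, N m; "gripper_width": finger opening in mm; "grip_force": force on a finger pad.
Only numpy, scipy, OpenCV 4.12 (cv2) and the standard library are available. Lean on these libraries where they do the work, as an engineer would, in place of code of your own. Each camera call takes 0.05 s, during which the arm holds its last target. There are 200 camera calls.

## Working session

There is one attempt and no reset: what is moved stays moved. The work goes in short steps, Python scripts to look and compute and a tool call to move; the robot and the scene stay as the last step left them, time stands still between calls to the robot, and variables do not carry over. Pictures are saved under pics/ and viewed, at most 10 in all, crops included, and the job is handed in when it is done.

Besides the shell and the picture viewer there is one more tool, called after "Call:" by a JSON object that holds its "name" and its "arguments". move_arm: Moves the arm, as the interface text tells. Its arguments: {"type":"object","properties":{"deltas":{"type":"array"}},"required":["deltas"]}

```bash
mkdir -p pics; ls
python3 - <<'E'
from workcell import manip, snapshot, camera_params
import cv2,numpy as np
np.set_printoptions(suppress=True,precision=4)
for n in ["scene","top"]:
    cv2.imwrite(f"pics/{n}0.png",snapshot(n)); p=camera_params(n); print(n,p["camera_matrix"],p["world_from_camera"])
print(manip.state())
E
```

```text
pics
scene [[530.0661   0.     286.184 ]
 [  0.     530.0661 212.0122]
 [  0.       0.       1.    ]] [[   0.4744    0.6739   -0.5664 1405.2481]
 [   0.8803   -0.3653    0.3026 -475.899 ]
 [  -0.003    -0.6422   -0.7666 1208.2683]
 [   0.        0.        0.        1.    ]]
top [[484.6408   0.     287.4045]
 [  0.     484.6408 207.22  ]
 [  0.       0.       1.    ]] [[   0.0164   -0.9937    0.1112  373.9348]
 [  -0.9999   -0.0161    0.0039  -18.6456]
 [  -0.002    -0.1113   -0.9938 1644.0662]
 [   0.        0.        0.        1.    ]]
{'t': 0.1, 'joints': array([-1.3598,  0.2592,  1.536 ,  0.    ,  1.348 , -0.2028]), 'qd': array([-0.0005, -0.0016, -0.0019, -0.0005,  0.0006,  0.0018]), 'effort': array([  0.0024, -43.821 , -28.4641,   0.0722,   0.0363,  -0.    ]), 'position': array([ 221.1127, -503.3796,  404.0311]), 'tool_rot': array([-3.14  , -0.0003,  0.4137]), 'ft_force': array([ 0.4643, -0.1587,  0.0956]), 'wrist_torque': array([-0.0322, -0.0216, -0.046 ]), 'grip_force': 0.0, 'gripper_width': 92.88062276846992}
```

View pics/top0.png

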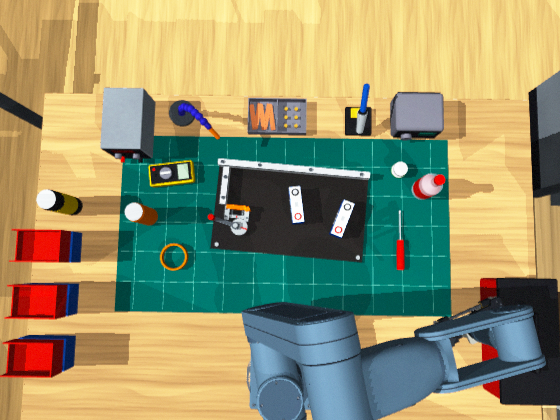

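View pics/scene0.png

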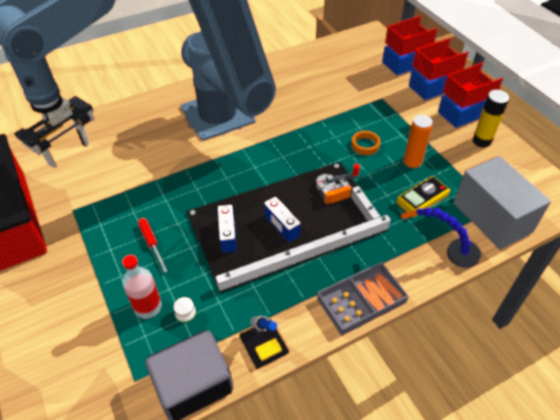

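```bash
cat > h.py <<'E'
from workcell import manip, snapshot, camera_params
import cv2, numpy as np
np.set_printoptions(suppress=True,precision=2)
U=4
def ray(n,px,z):
    p=camera_params(n);K=p["camera_matrix"];T=p["world_from_camera"]
    px=np.asarray(px,float).reshape(-1,2)
    d=np.c_[px,np.ones(len(px))]@np.linalg.inv(K).T@T[:3,:3].T
    o=T[:3,3]; s=(z-o[2])/d[:,2:]
    return (o+s*d)[:,:2]
def proj(n,P):
    p=camera_params(n);T=np.linalg.inv(p["world_from_camera"]);K=p["camera_matrix"]
    c=np.asarray(P,float).reshape(-1,3)@T[:3,:3].T+T[:3,3]; q=c@K.T; return q[:,:2]/q[:,2:]
def up(img): return cv2.resize(img,None,fx=U,fy=U,interpolation=cv2.INTER_CUBIC)
def unup(p): return (np.asarray(p,float)+.5)/U-.5
def blobs(n,mask,z,amin):
    out=[]
    for c in cv2.findContours(mask,cv2.RETR_EXTERNAL,cv2.CHAIN_APPROX_NONE)[0]:
        if cv2.contourArea(c)<amin*U*U: continue
        w=ray(n,unup(c[:,0]),z).astype(np.float32)
        out.append((cv2.minAreaRect(w),unup(c[:,0]).mean(0)))
    return out
E
python3 - <<'E'
from h import *
for n in ["top","scene"]:
    I=up(snapshot(n)); hsv=cv2.cvtColor(I,cv2.COLOR_BGR2HSV)
    w=((hsv[...,2]>165)&(hsv[...,1]<50)).astype(np.uint8)*255
    w=cv2.morphologyEx(w,cv2.MORPH_CLOSE,np.ones((9,9)))
    roi=np.zeros_like(w)
    a=dict(top=(195,150,385,270),scene=(180,150,400,300))[n]
    roi[a[1]*U:a[3]*U,a[0]*U:a[2]*U]=1; w*=roi
    cv2.imwrite(f"pics/m_{n}.png",w[a[1]*U:a[3]*U,a[0]*U:a[2]*U]); cv2.imwrite(f"pics/c_{n}.png",I[a[1]*U:a[3]*U,a[0]*U:a[2]*U])
    for z in (73,53):
        print(n,z)
        for r,m in blobs(n,w,z,60): print(np.array(r[0]),np.array(r[1]),round(r[2],1),m)
a=cv2.imread("pics/c_top.png");b=cv2.imread("pics/m_top.png");s=np.vstack([a,b]);cv2.imwrite("pics/v1.png",cv2.resize(s,None,fx=.6,fy=.6))
E
```

```text
top 73
[503.59 156.7 ] [80.28 87.49] 83.2 [235.83 218.83]
[ 518.28 -190.9 ] [ 42.18 119.27] 69.0 [342.2  218.08]
[561.38 -40.44] [119.2   39.17] 7.5 [296.13 204.04]
[637.94 -30.74] [150.41 501.21] 0.9 [279.88 171.56]
top 53
[505.24 158.94] [81.31 88.6 ] 83.2 [235.83 218.83]
[ 520.12 -193.09] [ 42.71 120.78] 69.0 [342.2  218.08]
[563.77 -40.72] [120.71  39.67] 7.5 [296.13 204.04]
[641.3  -30.89] [152.32 507.59] 0.9 [279.88 171.56]
scene 73
[ 517.44 -189.9 ] [ 41.7  123.24] 68.9 [225.8  222.11]
[561.05 -39.23] [122.99  42.22] 8.3 [281.82 212.72]
[671.65 -40.15] [152.24 497.76] 4.3 [313.38 240.14]
[522.12 129.59] [49.52 62.14] 86.7 [326.41 182.48]
scene 53
[ 501.8  -184.86] [ 42.44 125.41] 68.9 [225.8  222.11]
[546.18 -31.54] [125.15  42.96] 8.3 [281.82 212.72]
[658.73 -32.47] [154.92 506.53] 4.3 [313.38 240.14]
[506.56 140.25] [50.39 63.23] 86.7 [326.41 182.48]
```

View pics/v1.png

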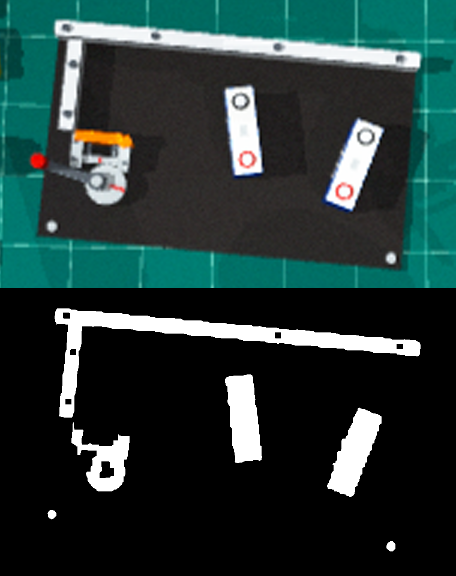

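```bash
cat >> h.py <<'E'
def fit(w):
    vx,vy,x,y=cv2.fitLine(w.astype(np.float32),cv2.DIST_HUBER,0,.01,.01).ravel(); return np.array([x,y]),np.array([vx,vy])
def corner_frame():
    I=up(snapshot("top")); hsv=cv2.cvtColor(I,cv2.COLOR_BGR2HSV)
    w=(hsv[...,2]>165)&(hsv[...,1]<50)
    def band(axis,lo,hi,a,b,off):
        s=[];e=[]
        for k in range(int(lo*U),int(hi*U)):
            o=int(off(k/U)*U); r=np.arange(o-int(a*U),o+int(b*U))
            v=(w[r,k] if axis else w[k,r]).nonzero()[0]
            if len(v): 
                p=[(k,r[i]) if axis else (r[i],k) for i in (v[0],v[-1])]; s.append(p[0]);e.append(p[1])
        return ray("top",unup(s),53),ray("top",unup(e),53)
    return band(1,236,366,8,8,lambda u:164+(u-236)*(174-164)/130), band(0,172,200,7,7,lambda v:225.5-(v-172)*3/28)
E
python3 - <<'E'
from h import *
(ro,ri),(so,si)=corner_frame()
for q in (ro,ri,so,si):
    p,d=fit(q); print(p,d,np.degrees(np.arctan2(d[1],d[0])))
(p1,d1),(p0,d0)=fit(ri),fit(ro)
n=np.array([d1[1],-d1[0]]); print("rail width",(p1-p0)@n)
p2,d2=fit(si);p3,_=fit(so); print("stop width",(p3-p2)@np.array([d2[1],-d2[0]]))
# plate screws, knob(z 85), red knob in both views
for n,z in (("top",85),("scene",85)):
    I=up(snapshot(n));h=cv2.cvtColor(I,cv2.COLOR_BGR2HSV)
    m=(((h[...,0]<6)|(h[...,0]>174))&(h[...,1]>170)&(h[...,2]>90)).astype(np.uint8)*255
    for r,c in blobs(n,m,z,15): print(n,np.array(r[0]),np.array(r[1]),c)
I=snapshot("scene");c=up(I)[150*U:300*U,190*U:400*U];cv2.imwrite("pics/v2.png",cv2.resize(c,(800,571)))
E
```

```text
[692.8  -52.82] [0.08 1.  ] 85.59856
[673.82 -38.76] [0.08 1.  ] 85.5682
[622.01 209.25] [ 1.   -0.08] -4.6834345
[619.6  190.65] [ 1.   -0.08] -4.6272116
rail width -20.014112
stop width -18.733328
top [  -8.71 -654.01] [53.95 51.41] [493.3  387.84]
top [ 102.48 -652.83] [53.33 50.74] [487.86 352.36]
top [ 58.05 795.2 ] [162.04 111.1 ] [ 24.09 362.31]
top [235.83 781.15] [107.39 190.22] [ 37.12 301.32]
top [ 316.82 -653.05] [31.44 51.77] [487.84 283.01]
top [ 402.22 -375.25] [94.86 24.36] [400.   254.55]
top [413.63 782.41] [104.96 189.18] [ 37.56 246.79]
top [513.87 234.94] [19.47 21.14] [210.61 216.72]
top [ 611.13 -441.47] [67.85 40.39] [419.84 190.3 ]
top [ 647.41 -504.74] [33.52 37.8 ] [439.25 179.5 ]
top [699.88 530.63] [20.   13.08] [122.43 158.82]
scene [ 661.35 -465.92] [67.21 59.73] [145.28 300.82]
scene [ 529.38 -463.98] [43.71 34.93] [129.61 261.35]
scene [ 457.29 -394.08] [103.8   24.64] [147.06 232.38]
scene [704.86 403.97] [16.52 13.85] [441.43 187.04]
scene [529.6  226.01] [17.42 50.02] [355.55 169.65]
scene [ 183.29 -670.23] [114.41 453.3 ] [ 21.38 216.27]
scene [188.1  808.59] [234.43 537.94] [442.95  60.16]
```

View pics/v2.png

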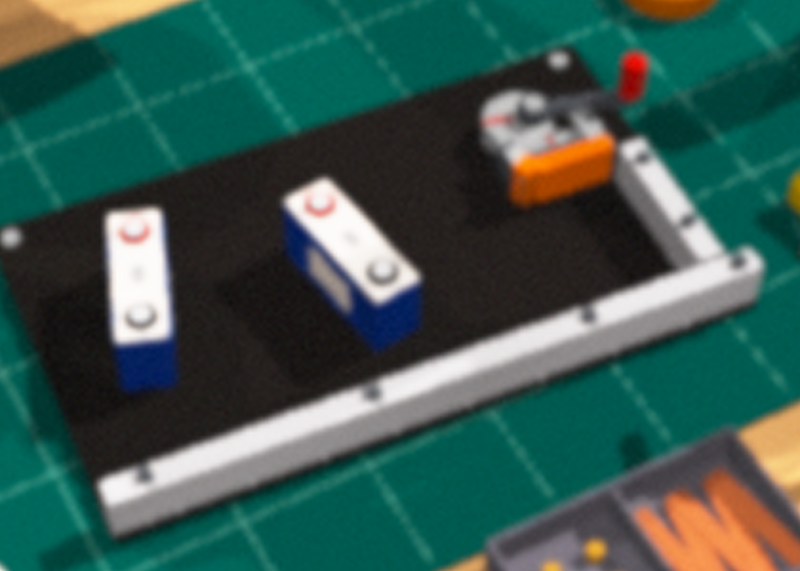

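```bash
cat >> h.py <<'E'
C=np.array([691.2,184.9]);CY=np.radians(-4.45)
RC=np.array([[np.cos(CY),-np.sin(CY)],[np.sin(CY),np.cos(CY)]])
def toc(p): return (np.asarray(p)-C)@RC
def where():
    s=manip.state();p=s["position"]
    print("t %.2f"%s["t"],"tcp corner",toc(p[:2]),"tip h %.1f"%(p[2]-199),"yaw %.2f"%np.degrees(s["tool_rot"][2]-CY),"F(corner)",s["ft_force"][:2]@RC,"%.1f"%s["ft_force"][2],"w %.1f"%s["gripper_width"])
    return s
def delta(cx,cy,h,yaw):
    s=where();p=s["position"];y=s["tool_rot"][2]
    d=np.r_[C+RC@[cx,cy],h+199]-p
    print("dx %.2f dy %.2f dz %.2f yaw %.1f"%((d[0]*np.cos(y)+d[1]*np.sin(y))/10,(d[0]*np.sin(y)-d[1]*np.cos(y))/10,-d[2]/10,-((yaw+np.degrees(CY)-np.degrees(y)+180)%360-180)))
def cells(n="top"):
    I=up(snapshot(n));hsv=cv2.cvtColor(I,cv2.COLOR_BGR2HSV)
    w=((hsv[...,2]>165)&(hsv[...,1]<50)).astype(np.uint8)*255
    w=cv2.morphologyEx(w,cv2.MORPH_CLOSE,np.ones((9,9)))
    for r,c in blobs(n,w,73,60):
        p=toc(r[0])
        if -170<p[0]<0 and -450<p[1]<0: print(n,p,np.array(r[1]),"ang corner %.1f"%(r[2]-np.degrees(CY)))
E
python3 -c "
from h import *
delta(-112,-234,95,12.4)"
```

```text
t 0.40 tcp corner [-415.21 -722.84] tip h 205.6 yaw 28.16 F(corner) [-0.11  1.  ] -0.3 w 92.7
dx 49.80 dy -28.79 dz 11.06 yaw 15.8
```

Call:
{"name": "move_arm", "arguments": {"deltas": [{"dx":6,"dy":-3.5,"dz":1,"yaw":5,"grip":1},{"dx":12,"dy":-7,"dz":2,"yaw":10,"grip":1},{"dx":18,"dy":-10,"dz":4,"yaw":15.8,"grip":1},{"dx":24,"dy":-14,"dz":5,"yaw":15.8,"grip":1},{"dx":30,"dy":-17,"dz":7,"yaw":15.8,"grip":1},{"dx":36,"dy":-21,"dz":8,"yaw":15.8,"grip":1},{"dx":42,"dy":-24,"dz":10,"yaw":15.8,"grip":1},{"dx":47,"dy":-27.2,"dz":11,"yaw":15.8,"grip":1}]}}

```text
t: 1.4
position: [512.0, -107.5, 305.7]
tool_rot: [3.141, -0.001, 0.138]
ft_force: [-0.4, -1.4, 0.9]
gripper_width: 93.0
grip_force: 0.0
```

```bash
python3 -c "
from h import *
delta(-112,-234,95,12.4)"
```

```text
t 1.40 tcp corner [-155.93 -305.43] tip h 106.7 yaw 12.35 F(corner) [-0.27 -1.42] 0.9 w 93.0
dx 5.82 dy -6.04 dz 1.17 yaw -0.0
```

Call:
{"name": "move_arm", "arguments": {"deltas": [{"dx":0,"dy":0,"dz":0,"yaw":0,"grip":1},{"dx":0,"dy":0,"dz":0,"yaw":0,"grip":1}]}}

```text
t: 1.65
position: [510.9, -109.2, 305.8]
tool_rot: [3.141, 0.0, 0.139]
ft_force: [-0.7, 0.3, 0.6]
gripper_width: 92.9
grip_force: 0.0
```

```bash
python3 -c "
from h import *
delta(-112,-234,95,12.4)"
```

```text
t 1.65 tcp corner [-156.92 -307.19] tip h 106.8 yaw 12.43 F(corner) [-0.68  0.27] 0.6 w 92.9
dx 5.96 dy -6.18 dz 1.18 yaw 0.0
```

Call:
{"name": "move_arm", "arguments": {"deltas": [{"dx":3,"dy":-3.1,"dz":0.6,"yaw":0,"grip":1},{"dx":6,"dy":-6.2,"dz":1.2,"yaw":0,"grip":1},{"dx":6,"dy":-6.2,"dz":1.2,"yaw":0,"grip":1},{"dx":6,"dy":-6.2,"dz":4,"yaw":0,"grip":1},{"dx":6,"dy":-6.2,"dz":7,"yaw":0,"grip":1},{"dx":6,"dy":-6.2,"dz":9.7,"yaw":0,"grip":1},{"dx":6,"dy":-6.2,"dz":9.7,"yaw":0,"grip":1},{"dx":6,"dy":-6.2,"dz":9.7,"yaw":0,"grip":1}]}}

```text
t: 2.65
position: [562.0, -41.0, 210.1]
tool_rot: [3.141, -0.001, 0.136]
ft_force: [0.8, 0.4, 0.4]
gripper_width: 93.0
grip_force: 0.0
```

```bash
python3 -c "
from h import *
delta(-112,-234,10,12.4)"
```

```text
t 2.65 tcp corner [-111.29 -235.21] tip h 11.1 yaw 12.26 F(corner) [0.72 0.45] 0.4 w 93.0
dx -0.04 dy -0.13 dz 0.11 yaw -0.1
```

Call:
{"name": "move_arm", "arguments": {"deltas": [{"dx":0,"dy":0,"dz":0,"yaw":0,"grip":-0.1},{"dx":0,"dy":0,"dz":0,"yaw":0,"grip":-0.3},{"dx":0,"dy":0,"dz":0,"yaw":0,"grip":-1},{"dx":0,"dy":0,"dz":0,"yaw":0,"grip":-1},{"dx":0,"dy":0,"dz":0,"yaw":0,"grip":-1},{"dx":0,"dy":0,"dz":0,"yaw":0,"grip":-1}]}}

```text
t: 3.4
position: [561.9, -39.5, 208.8]
tool_rot: [3.142, 0.0, 0.138]
ft_force: [0.8, 0.0, 1.3]
gripper_width: 39.9
grip_force: 30.0
```

```bash
python3 -c "
from h import *
delta(-70,-150,11.3,0);cells('scene')"
```

```text
t 3.40 tcp corner [-111.5  -233.75] tip h 9.8 yaw 12.37 F(corner) [0.83 0.08] 1.3 w 39.9
dx 5.85 dy -7.29 dz -0.15 yaw 12.4
scene [ -81.68 -226.59] [61.35 40.55] ang corner 8.9
scene [-145.52 -386.86] [ 41.45 120.62] ang corner 73.5
scene [  -3.4  -225.74] [154.11 498.83] ang corner 8.5
scene [-164.72  -67.82] [53.56 65.03] ang corner 93.9
```

Call:
{"name": "move_arm", "arguments": {"deltas": [{"dx":0.8,"dy":-1,"dz":0,"yaw":2,"grip":-1},{"dx":1.6,"dy":-2,"dz":0,"yaw":4,"grip":-1},{"dx":2.5,"dy":-3.1,"dz":0,"yaw":6,"grip":-1},{"dx":3.4,"dy":-4.2,"dz":0,"yaw":8,"grip":-1},{"dx":4.3,"dy":-5.3,"dz":0,"yaw":10,"grip":-1},{"dx":5.1,"dy":-6.4,"dz":0,"yaw":12.4,"grip":-1},{"dx":5.8,"dy":-7.3,"dz":0,"yaw":12.4,"grip":-1},{"dx":5.8,"dy":-7.3,"dz":0,"yaw":12.4,"grip":-1}]}}

```text
t: 4.45
position: [609.7, 41.6, 208.9]
tool_rot: [-3.141, -0.001, -0.077]
ft_force: [1.2, 1.4, 1.3]
gripper_width: 40.1
grip_force: 30.0
```

```bash
python3 -c "
from h import *
delta(-62,-75,10,0);cells('scene')"
```

```text
t 4.45 tcp corner [ -70.17 -149.19] tip h 9.9 yaw 0.04 F(corner) [1.09 1.47] 1.3 w 40.1
dx 0.82 dy -7.42 dz -0.01 yaw 0.0
scene [ -54.04 -146.27] [37.45 34.6 ] ang corner 90.8
scene [-143.91 -387.17] [ 41.92 123.72] ang corner 73.4
scene [  -3.53 -224.79] [154.12 496.92] ang corner 8.5
```

Call:
{"name": "move_arm", "arguments": {"deltas": [{"dx":0.1,"dy":-1,"dz":0,"yaw":0,"grip":-1},{"dx":0.2,"dy":-2.2,"dz":0,"yaw":0,"grip":-1},{"dx":0.3,"dy":-3.5,"dz":0,"yaw":0,"grip":-1},{"dx":0.4,"dy":-4.8,"dz":0,"yaw":0,"grip":-1},{"dx":0.5,"dy":-6,"dz":0,"yaw":0,"grip":-1},{"dx":0.6,"dy":-6.6,"dz":0,"yaw":0,"grip":-1},{"dx":0.6,"dy":-6.6,"dz":0,"yaw":0,"grip":-1}]}}

```text
t: 5.38
position: [620.5, 107.1, 208.9]
tool_rot: [-3.14, -0.0, -0.078]
ft_force: [-0.1, 1.0, 0.7]
gripper_width: 39.6
grip_force: 30.0
```

Call:
{"name": "move_arm", "arguments": {"deltas": [{"dx":0.2,"dy":0,"dz":0,"yaw":0,"grip":-1},{"dx":0.4,"dy":0,"dz":0,"yaw":0,"grip":-1},{"dx":0.6,"dy":0,"dz":0,"yaw":0,"grip":-1}]}}

```text
t: 5.75
position: [626.1, 105.2, 208.8]
tool_rot: [3.141, 0.002, -0.079]
ft_force: [-6.4, -0.9, 6.0]
gripper_width: 40.2
grip_force: 30.0
```

```bash
python3 -c "
from h import *
delta(-62,-75,10,0)"
```

```text
t 5.75 tcp corner [-58.76 -84.47] tip h 9.8 yaw -0.06 F(corner) [-6.32 -1.39] 6.0 w 40.2
dx -0.32 dy -0.95 dz -0.02 yaw -0.1
```

Call:
{"name": "move_arm", "arguments": {"deltas": [{"dx":0.15,"dy":0,"dz":0,"yaw":0,"grip":-1},{"dx":0.3,"dy":0,"dz":0,"yaw":0,"grip":-1},{"dx":0.3,"dy":0,"dz":0,"yaw":0,"grip":-1}]}}

```text
t: 6.12
position: [627.3, 105.0, 208.7]
tool_rot: [3.141, 0.007, -0.079]
ft_force: [-11.4, -0.9, 8.8]
gripper_width: 39.9
grip_force: 30.0
```

```bash
python3 -c "
from h import *
delta(-62,-75,10,0);I=up(snapshot('scene'));cv2.imwrite('pics/v3.png',cv2.resize(I[130*U:320*U,180*U:420*U],(758,600)))"
```

```text
t 6.12 tcp corner [-57.53 -84.62] tip h 9.7 yaw -0.06 F(corner) [-11.3  -1.8] 8.8 w 39.9
dx -0.45 dy -0.96 dz -0.03 yaw -0.1
```

View pics/v3.png

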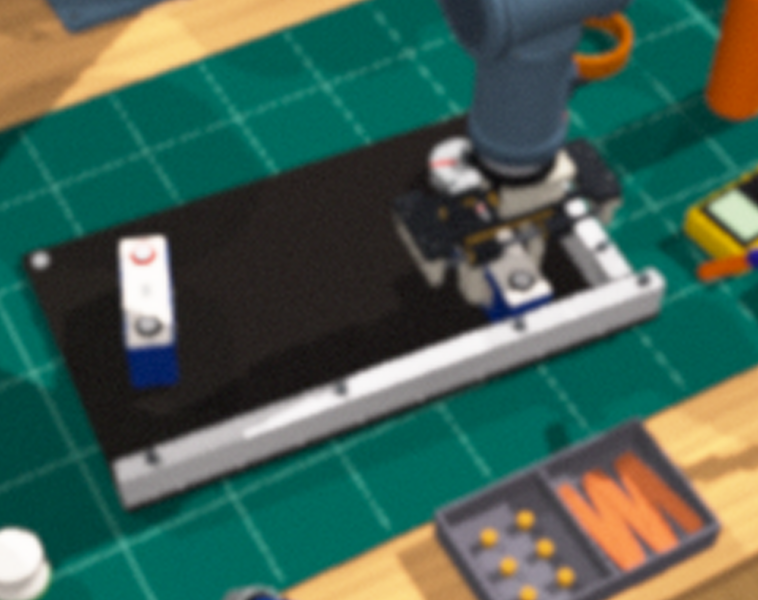

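Call:
{"name": "move_arm", "arguments": {"deltas": [{"dx":0,"dy":0,"dz":0,"yaw":0,"grip":0.2},{"dx":0,"dy":0,"dz":0,"yaw":0,"grip":0.2},{"dx":0,"dy":0,"dz":0,"yaw":0,"grip":0.2},{"dx":0,"dy":0,"dz":-2,"yaw":0,"grip":0.2},{"dx":0,"dy":0,"dz":-5,"yaw":0,"grip":0.2},{"dx":0,"dy":0,"dz":-9,"yaw":0,"grip":0.2},{"dx":-0.4,"dy":3,"dz":-9,"yaw":-10,"grip":0.2},{"dx":-0.4,"dy":6,"dz":-9,"yaw":-20,"grip":0.2}]}}

```text
t: 7.18
position: [620.8, 45.6, 299.7]
tool_rot: [3.141, -0.002, 0.278]
ft_force: [0.2, 0.2, 0.0]
gripper_width: 55.6
grip_force: 0.0
```

```bash
python3 -c "
from h import *
delta(-62,-145,90,90);cells('scene')"
```

```text
t 7.17 tcp corner [ -59.41 -144.34] tip h 100.7 yaw 20.36 F(corner) [0.15 0.18] 0.0 w 55.6
dx -0.27 dy -0.03 dz 1.07 yaw -69.6
scene [-143.96 -387.18] [ 41.86 123.81] ang corner 73.4
scene [-58.42 -84.54] [ 42.29 121.75] ang corner 89.9
scene [  -2.75 -224.51] [153.79 497.19] ang corner 8.8
```

Call:
{"name": "move_arm", "arguments": {"deltas": [{"dx":-0.2,"dy":0,"dz":0,"yaw":-10,"grip":0.2},{"dx":-0.2,"dy":0,"dz":0,"yaw":-20,"grip":0.2},{"dx":-0.2,"dy":0,"dz":0,"yaw":-30,"grip":0.2},{"dx":-0.2,"dy":0,"dz":1,"yaw":-40,"grip":0.2},{"dx":-0.2,"dy":0,"dz":3,"yaw":-50,"grip":0.2},{"dx":-0.2,"dy":0,"dz":5,"yaw":-60,"grip":0.2},{"dx":-0.2,"dy":0,"dz":7,"yaw":-69.6,"grip":0.2},{"dx":-0.2,"dy":0,"dz":8.8,"yaw":-69.6,"grip":0.2}]}}

```text
t: 8.22
position: [618.9, 45.4, 210.0]
tool_rot: [3.142, -0.0, 1.483]
ft_force: [-0.6, 0.2, 1.3]
gripper_width: 55.9
grip_force: 0.0
```

```bash
python3 -c "
from h import *
delta(-62,-114,12,90)"
```

```text
t 8.22 tcp corner [ -61.26 -144.65] tip h 11.0 yaw 89.42 F(corner) [-0.63  0.17] 1.3 w 55.9
dx 3.06 dy -0.11 dz -0.10 yaw -0.6
```

Call:
{"name": "move_arm", "arguments": {"deltas": [{"dx":1.5,"dy":0,"dz":0,"yaw":-0.5,"grip":0.2},{"dx":2.7,"dy":0,"dz":0,"yaw":-0.5,"grip":0.2},{"dx":3.5,"dy":0,"dz":0,"yaw":-0.5,"grip":0.2},{"dx":4.5,"dy":0,"dz":0,"yaw":-0.5,"grip":0.2},{"dx":5.7,"dy":0,"dz":0,"yaw":-0.5,"grip":0.2},{"dx":7,"dy":0,"dz":0,"yaw":-0.5,"grip":0.2},{"dx":8.2,"dy":0,"dz":0,"yaw":-0.5,"grip":0.2},{"dx":8.8,"dy":0,"dz":0,"yaw":-0.5,"grip":0.2}]}}

```text
t: 9.22
position: [626.3, 134.0, 210.8]
tool_rot: [-3.142, 0.0, 1.495]
ft_force: [-0.4, -2.5, 1.1]
gripper_width: 55.8
grip_force: 1.3
```

Call:
{"name": "move_arm", "arguments": {"deltas": [{"dx":0.4,"dy":0,"dz":0,"yaw":0,"grip":0.2},{"dx":0.8,"dy":0,"dz":0,"yaw":0,"grip":0.2},{"dx":0.9,"dy":0,"dz":0,"yaw":0,"grip":0.2}]}}

```text
t: 9.6
position: [626.9, 140.9, 210.8]
tool_rot: [-3.141, 0.002, 1.494]
ft_force: [-2.0, -9.6, 3.4]
gripper_width: 55.8
grip_force: 4.7
```

```bash
python3 -c "
from h import *
delta(-62,-47.5,12,90);cells('scene')"
```

```text
t 9.60 tcp corner [-60.65 -48.82] tip h 11.8 yaw 90.04 F(corner) [-1.28 -9.71] 3.4 w 55.8
dx 0.13 dy -0.13 dz -0.02 yaw 0.0
scene [-145.32 -386.82] [ 41.37 120.86] ang corner 73.8
scene [-165.51  -78.12] [35.06 68.9 ] ang corner 79.5
```

Call:
{"name": "move_arm", "arguments": {"deltas": [{"dx":0.2,"dy":0,"dz":0,"yaw":0,"grip":0.2},{"dx":0.4,"dy":0,"dz":0,"yaw":0,"grip":0.2},{"dx":0.4,"dy":0,"dz":0,"yaw":0,"grip":0.2}]}}

```text
t: 10.02
position: [627.1, 141.9, 211.0]
tool_rot: [-3.14, 0.007, 1.494]
ft_force: [-6.2, -20.3, 5.0]
gripper_width: 55.7
grip_force: 10.3
```

Call:
{"name": "move_arm", "arguments": {"deltas": [{"dx":0,"dy":0,"dz":0,"yaw":0,"grip":0.2},{"dx":-1,"dy":0,"dz":0,"yaw":0,"grip":0.2},{"dx":-2.5,"dy":0,"dz":-1,"yaw":0,"grip":0.2},{"dx":-2.5,"dy":0,"dz":-4,"yaw":0,"grip":-0.2},{"dx":-2.5,"dy":0,"dz":-8,"yaw":0,"grip":-1},{"dx":-6,"dy":0,"dz":-9,"yaw":0,"grip":-1},{"dx":-10,"dy":0,"dz":-9,"yaw":0,"grip":-1},{"dx":-10,"dy":0,"dz":-9,"yaw":0,"grip":-1}]}}

```text
t: 11.02
position: [619.6, 43.9, 301.8]
tool_rot: [3.14, 0.0, 1.491]
ft_force: [0.4, 0.6, -0.0]
gripper_width: 10.6
grip_force: 0.0
```

```bash
python3 -c "
from h import *
delta(-150,-25,50,90);cells('scene');cells('top')
I=up(snapshot('scene'));cv2.imwrite('pics/v4.png',I[150*U:270*U,290*U:420*U])"
```

```text
t 11.03 tcp corner [ -60.45 -146.17] tip h 102.8 yaw 89.88 F(corner) [0.34 0.66] -0.0 w 10.6
dx 12.10 dy -8.98 dz 5.28 yaw -0.1
scene [-143.98 -387.16] [ 41.95 123.76] ang corner 73.4
scene [ -40.43 -220.61] [502.34 159.25] ang corner 90.2
top [-143.15 -388.28] [ 41.69 119.13] ang corner 73.1
top [ -59.84 -128.8 ] [77.61 26.39] ang corner 83.2
```

View pics/v4.png

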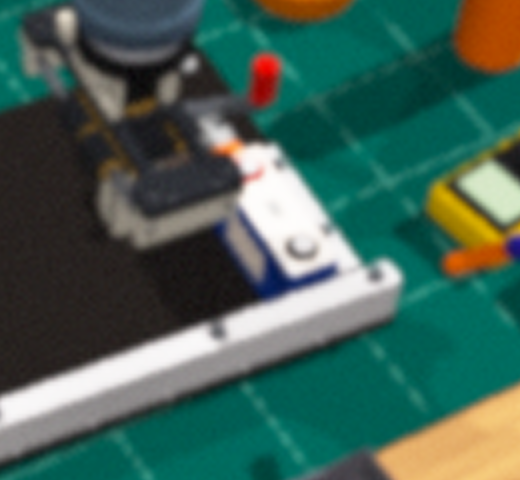

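Call:
{"name": "move_arm", "arguments": {"deltas": [{"dx":4,"dy":-3,"dz":0,"yaw":0,"grip":-1},{"dx":8,"dy":-6,"dz":0,"yaw":0,"grip":-1},{"dx":12.4,"dy":-9,"dz":0,"yaw":0,"grip":-1},{"dx":12.4,"dy":-9,"dz":0,"yaw":0,"grip":-1},{"dx":12.4,"dy":-9,"dz":2,"yaw":0,"grip":-1},{"dx":12.4,"dy":-9,"dz":4,"yaw":0,"grip":-1},{"dx":12.4,"dy":-9,"dz":5.5,"yaw":0,"grip":-1},{"dx":12.4,"dy":-9,"dz":5.5,"yaw":0,"grip":-1}]}}

```text
t: 12.18
position: [539.2, 176.7, 244.6]
tool_rot: [-3.139, 0.0, 1.494]
ft_force: [-0.3, 0.1, 0.5]
gripper_width: 0.1
grip_force: 0.0
```

```bash
python3 -c "
from h import *
delta(-137.5,-22,47,90);cells('scene')"
```

```text
t 12.18 tcp corner [-150.92  -19.99] tip h 45.6 yaw 90.06 F(corner) [-0.28  0.05] 0.5 w 0.1
dx -0.20 dy 1.34 dz -0.14 yaw 0.1
scene [-145.63 -387.46] [ 37.66 120.68] ang corner 72.3
scene [  -6.89 -226.58] [164.1 498.2] ang corner 9.0
scene [-164.3   -67.79] [53.56 65.88] ang corner 93.9
```

Press in +x slowly (tool +y), slightly raised.

Call:
{"name": "move_arm", "arguments": {"deltas": [{"dx":0,"dy":0.5,"dz":-0.1,"yaw":0,"grip":-1},{"dx":0,"dy":1.0,"dz":-0.1,"yaw":0,"grip":-1},{"dx":0,"dy":1.3,"dz":-0.1,"yaw":0,"grip":-1},{"dx":0,"dy":1.6,"dz":-0.1,"yaw":0,"grip":-1},{"dx":0,"dy":1.6,"dz":-0.1,"yaw":0,"grip":-1}]}}

```text
t: 12.85
position: [554.7, 175.6, 246.8]
tool_rot: [-3.139, 0.0, 1.494]
ft_force: [-3.9, 0.5, 3.3]
gripper_width: 0.6
grip_force: 2.3
```

```bash
python3 -c "
from h import *
delta(-137.5,-22,47,90)"
```

```text
t 12.85 tcp corner [-135.34  -19.82] tip h 47.8 yaw 90.06 F(corner) [-3.92  0.22] 3.3 w 0.6
dx -0.22 dy -0.22 dz 0.08 yaw 0.1
```

Call:
{"name": "move_arm", "arguments": {"deltas": [{"dx":0,"dy":0.15,"dz":0,"yaw":0,"grip":-1},{"dx":0,"dy":0.25,"dz":0,"yaw":0,"grip":-1},{"dx":0,"dy":0.25,"dz":0,"yaw":0,"grip":-1}]}}

```text
t: 13.22
position: [555.6, 175.7, 246.6]
tool_rot: [-3.135, 0.001, 1.495]
ft_force: [-11.8, 0.8, 7.7]
gripper_width: 0.7
grip_force: 5.7
```

```bash
python3 -c "
from h import *
delta(-155,-120,100,-16.5)"
```

```text
t 13.22 tcp corner [-134.48  -19.74] tip h 47.6 yaw 90.08 F(corner) [-11.82  -0.15] 7.7 w 0.7
dx -10.02 dy -2.07 dz -5.24 yaw 106.6
```

Call:
{"name": "move_arm", "arguments": {"deltas": [{"dx":0,"dy":-0.6,"dz":0,"yaw":0,"grip":-1},{"dx":0,"dy":-1.3,"dz":0,"yaw":0,"grip":-1},{"dx":0,"dy":-1.4,"dz":-3,"yaw":5,"grip":-1},{"dx":-4,"dy":-1.4,"dz":-5.5,"yaw":15,"grip":-1},{"dx":-10,"dy":-1.4,"dz":-5.5,"yaw":25,"grip":0},{"dx":-16,"dy":-1.4,"dz":-5.5,"yaw":35,"grip":1},{"dx":-22,"dy":-1.4,"dz":-5.5,"yaw":45,"grip":1},{"dx":-28,"dy":-1.4,"dz":-5.5,"yaw":55,"grip":1}]}}

```text
t: 14.22
position: [522.1, -104.6, 302.1]
tool_rot: [3.14, -0.001, 0.529]
ft_force: [-0.0, 0.4, 0.5]
gripper_width: 36.1
grip_force: 0.0
```

```bash
python3 -c "
from h import *
delta(-144,-387.5,95,-16.5);cells('scene')"
```

```text
t 14.22 tcp corner [-146.13 -301.76] tip h 103.1 yaw 34.73 F(corner) [-0.04  0.35] 0.5 w 36.1
dx -4.71 dy 7.17 dz 0.81 yaw 51.2
scene [-143.72 -386.59] [ 40.86 123.97] ang corner 72.7
scene [ -39.58 -221.52] [503.89 159.03] ang corner 90.5
scene [-164.6  -67.6] [53.35 64.94] ang corner 93.7
```

Call:
{"name": "move_arm", "arguments": {"deltas": [{"dx":-1.5,"dy":2.4,"dz":0.3,"yaw":10,"grip":1},{"dx":-3,"dy":4.8,"dz":0.5,"yaw":20,"grip":1},{"dx":-4.7,"dy":7.2,"dz":0.8,"yaw":30,"grip":1},{"dx":-4.7,"dy":7.2,"dz":0.8,"yaw":40,"grip":1},{"dx":-4.7,"dy":7.2,"dz":0.8,"yaw":51.2,"grip":1},{"dx":-4.7,"dy":7.2,"dz":0.8,"yaw":51.2,"grip":1}]}}

```text
t: 15.02
position: [518.7, -188.6, 293.8]
tool_rot: [3.141, -0.001, -0.358]
ft_force: [0.5, 0.4, -0.3]
gripper_width: 92.6
grip_force: 0.0
```

```bash
python3 -c "
from h import *
delta(-144,-387.5,11,-16.5)"
```

```text
t 15.03 tcp corner [-143.03 -385.75] tip h 94.8 yaw -16.05 F(corner) [0.43 0.48] -0.3 w 92.6
dx -0.04 dy 0.19 dz 8.38 yaw 0.4
```

Call:
{"name": "move_arm", "arguments": {"deltas": [{"dx":0,"dy":0.1,"dz":3,"yaw":0.4,"grip":1},{"dx":0,"dy":0.1,"dz":6,"yaw":0.4,"grip":1},{"dx":0,"dy":0.1,"dz":8.4,"yaw":0.4,"grip":1},{"dx":0,"dy":0.1,"dz":8.4,"yaw":0.4,"grip":-0.1},{"dx":0,"dy":0.1,"dz":8.4,"yaw":0.4,"grip":-0.3},{"dx":0,"dy":0.1,"dz":8.4,"yaw":0.4,"grip":-1},{"dx":0,"dy":0.1,"dz":8.4,"yaw":0.4,"grip":-1},{"dx":0,"dy":0.1,"dz":8.4,"yaw":0.4,"grip":-1}]}}

```text
t: 16.02
position: [518.4, -189.6, 210.4]
tool_rot: [3.141, -0.001, -0.366]
ft_force: [0.1, -0.1, 0.3]
gripper_width: 47.7
grip_force: 0.0
```

```bash
python3 -c "
from h import *
delta(-68,-240,11,0)"
```

```text
t 16.02 tcp corner [-143.2 -386.8] tip h 11.4 yaw -16.53 F(corner) [ 0.11 -0.09] 0.3 w 47.7
dx 3.03 dy -16.21 dz 0.04 yaw -16.5
```

Call:
{"name": "move_arm", "arguments": {"deltas": [{"dx":0,"dy":0,"dz":0,"yaw":0,"grip":-1},{"dx":0,"dy":0,"dz":0,"yaw":0,"grip":-1},{"dx":0,"dy":0,"dz":0,"yaw":0,"grip":-1}]}}

```text
t: 16.4
position: [518.3, -189.9, 210.3]
tool_rot: [3.141, -0.001, -0.366]
ft_force: [-1.6, -2.4, 4.5]
gripper_width: 40.0
grip_force: 30.0
```

Call:
{"name": "move_arm", "arguments": {"deltas": [{"dx":0.3,"dy":-1.2,"dz":0,"yaw":-2,"grip":-1},{"dx":0.7,"dy":-3.2,"dz":0,"yaw":-4,"grip":-1},{"dx":1.1,"dy":-5.6,"dz":0,"yaw":-7,"grip":-1},{"dx":1.6,"dy":-8.2,"dz":0,"yaw":-10,"grip":-1},{"dx":2,"dy":-10.8,"dz":0,"yaw":-13,"grip":-1},{"dx":2.4,"dy":-13.4,"dz":0,"yaw":-16.5,"grip":-1},{"dx":3,"dy":-15.6,"dz":0,"yaw":-16.5,"grip":-1},{"dx":3,"dy":-16.2,"dz":0,"yaw":-16.5,"grip":-1}]}}

```text
t: 17.4
position: [605.1, -47.8, 210.3]
tool_rot: [3.141, -0.001, -0.076]
ft_force: [-1.3, -5.3, 6.1]
gripper_width: 39.9
grip_force: 30.0
```

```bash
python3 -c "
from h import *
delta(-64,-130,11,0);cells('scene')"
```

```text
t 17.40 tcp corner [ -67.75 -238.71] tip h 11.3 yaw 0.11 F(corner) [-0.88 -5.41] 6.1 w 39.9
dx 0.40 dy -10.87 dz 0.03 yaw 0.1
scene [ -38.73 -237.58] [39.83 64.06] ang corner 89.2
scene [ -39.58 -221.6 ] [503.73 159.03] ang corner 90.5
scene [-164.65  -67.67] [53.22 64.71] ang corner 93.7
```

Call:
{"name": "move_arm", "arguments": {"deltas": [{"dx":0.05,"dy":-1,"dz":0,"yaw":0,"grip":-1},{"dx":0.1,"dy":-2.5,"dz":0,"yaw":0,"grip":-1},{"dx":0.15,"dy":-4.5,"dz":0,"yaw":0,"grip":-1},{"dx":0.2,"dy":-6.5,"dz":0,"yaw":0,"grip":-1},{"dx":0.3,"dy":-8.5,"dz":0,"yaw":0,"grip":-1},{"dx":0.4,"dy":-10,"dz":0,"yaw":0,"grip":-1},{"dx":0.4,"dy":-10.8,"dz":0,"yaw":0,"grip":-1},{"dx":0.4,"dy":-10.8,"dz":0,"yaw":0,"grip":-1}]}}

```text
t: 18.45
position: [617.0, 59.4, 210.3]
tool_rot: [-3.141, -0.001, -0.077]
ft_force: [0.8, 0.2, 6.1]
gripper_width: 39.8
grip_force: 30.0
```

Call:
{"name": "move_arm", "arguments": {"deltas": [{"dx":0.2,"dy":0,"dz":0,"yaw":0,"grip":-1},{"dx":0.4,"dy":0,"dz":0,"yaw":0,"grip":-1},{"dx":0.6,"dy":0,"dz":0,"yaw":0,"grip":-1},{"dx":0.8,"dy":0,"dz":0,"yaw":0,"grip":-1}]}}

```text
t: 18.95
position: [623.0, 58.7, 210.2]
tool_rot: [-3.141, 0.005, -0.077]
ft_force: [-11.7, 0.7, 14.2]
gripper_width: 39.6
grip_force: 30.0
```

```bash
python3 -c "
from h import *
delta(-60,-130,11,0);cells('scene')"
```

```text
t 18.95 tcp corner [ -58.23 -131.12] tip h 11.2 yaw 0.01 F(corner) [-11.72  -0.17] 14.2 w 39.6
dx -0.18 dy -0.11 dz 0.02 yaw 0.0
scene [ -42.38 -128.84] [36.86 34.2 ] ang corner 92.9
```

Touching the rail. Release, lift, move behind and turn 90°.

Call:
{"name": "move_arm", "arguments": {"deltas": [{"dx":0,"dy":0,"dz":0,"yaw":0,"grip":0.2},{"dx":0,"dy":0,"dz":0,"yaw":0,"grip":0.2},{"dx":0,"dy":0,"dz":0,"yaw":0,"grip":0.2},{"dx":0,"dy":0,"dz":-2,"yaw":0,"grip":0.2},{"dx":0,"dy":0,"dz":-5,"yaw":0,"grip":0.2},{"dx":0,"dy":0,"dz":-9,"yaw":0,"grip":0.2},{"dx":-0.4,"dy":3,"dz":-9,"yaw":-10,"grip":0.2},{"dx":-0.4,"dy":6,"dz":-9,"yaw":-20,"grip":0.2}]}}

```text
t: 20.0
position: [616.0, -2.1, 300.5]
tool_rot: [3.141, -0.001, 0.278]
ft_force: [1.0, 0.1, -0.2]
gripper_width: 55.9
grip_force: 0.0
```

Call:
{"name": "move_arm", "arguments": {"deltas": [{"dx":-0.2,"dy":0,"dz":0,"yaw":-10,"grip":0.2},{"dx":-0.2,"dy":0,"dz":0,"yaw":-20,"grip":0.2},{"dx":-0.2,"dy":0,"dz":0,"yaw":-30,"grip":0.2},{"dx":-0.2,"dy":0,"dz":1,"yaw":-40,"grip":0.2},{"dx":-0.2,"dy":0,"dz":3,"yaw":-50,"grip":0.2},{"dx":-0.2,"dy":0,"dz":5,"yaw":-60,"grip":0.2},{"dx":-0.2,"dy":0,"dz":7,"yaw":-69.8,"grip":0.2},{"dx":-0.2,"dy":0,"dz":8.8,"yaw":-69.8,"grip":0.2}]}}

```text
t: 21.0
position: [614.1, -2.4, 210.8]
tool_rot: [-3.141, -0.0, 1.487]
ft_force: [-0.9, -0.2, 1.5]
gripper_width: 56.0
grip_force: 0.0
```

```bash
python3 -c "
from h import *
delta(-62,-87.5,12,90);cells('scene')"
```

```text
t 21.00 tcp corner [ -62.34 -192.69] tip h 11.8 yaw 89.66 F(corner) [-0.85 -0.26] 1.5 w 56.0
dx 10.52 dy -0.03 dz -0.02 yaw -0.3
scene [ -59.31 -123.73] [ 31.34 122.69] ang corner 86.8
scene [ -41.68 -119.8 ] [302.1  159.28] ang corner 89.8
scene [-165.28  -66.2 ] [53.19 63.83] ang corner 90.8
```

Call:
{"name": "move_arm", "arguments": {"deltas": [{"dx":1.5,"dy":0,"dz":0,"yaw":-0.3,"grip":0.2},{"dx":2.7,"dy":0,"dz":0,"yaw":-0.3,"grip":0.2},{"dx":3.8,"dy":0,"dz":0,"yaw":-0.3,"grip":0.2},{"dx":5,"dy":0,"dz":0,"yaw":-0.3,"grip":0.2},{"dx":6.3,"dy":0,"dz":0,"yaw":-0.3,"grip":0.2},{"dx":7.6,"dy":0,"dz":0,"yaw":-0.3,"grip":0.2},{"dx":8.9,"dy":0,"dz":0,"yaw":-0.3,"grip":0.2},{"dx":9.6,"dy":0,"dz":0,"yaw":-0.3,"grip":0.2}]}}

```text
t: 22.05
position: [622.0, 94.3, 211.8]
tool_rot: [-3.141, 0.0, 1.495]
ft_force: [0.6, -3.5, 2.6]
gripper_width: 55.6
grip_force: 1.7
```

Call:
{"name": "move_arm", "arguments": {"deltas": [{"dx":0.4,"dy":0,"dz":0,"yaw":0,"grip":0.2},{"dx":0.8,"dy":0,"dz":0,"yaw":0,"grip":0.2},{"dx":1.1,"dy":0,"dz":0,"yaw":0,"grip":0.2},{"dx":1.2,"dy":0,"dz":0,"yaw":0,"grip":0.2}]}}

```text
t: 22.55
position: [622.7, 101.9, 211.8]
tool_rot: [-3.14, 0.006, 1.494]
ft_force: [-3.4, -21.7, 4.5]
gripper_width: 55.9
grip_force: 10.6
```

```bash
python3 -c "
from h import *
delta(-62,-87.5,12,90)"
```

```text
t 22.55 tcp corner [-61.85 -88.08] tip h 12.8 yaw 90.05 F(corner) [ -1.66 -21.93] 4.5 w 55.9
dx 0.06 dy -0.01 dz 0.08 yaw 0.0
```

Call:
{"name": "move_arm", "arguments": {"deltas": [{"dx":-1,"dy":0,"dz":0,"yaw":0,"grip":0.2},{"dx":-2,"dy":0,"dz":-1,"yaw":0,"grip":0.2},{"dx":-2,"dy":0,"dz":-5,"yaw":0,"grip":-0.2},{"dx":-2,"dy":0,"dz":-9,"yaw":0,"grip":-1},{"dx":-2,"dy":-4,"dz":-9,"yaw":0,"grip":-1},{"dx":1,"dy":-8.9,"dz":-9,"yaw":0,"grip":-1},{"dx":4.8,"dy":-8.9,"dz":-9,"yaw":0,"grip":-1},{"dx":4.8,"dy":-8.9,"dz":-9,"yaw":0,"grip":-1}]}}

```text
t: 23.55
position: [537.2, 162.1, 302.8]
tool_rot: [3.14, -0.002, 1.497]
ft_force: [0.5, -0.9, -0.1]
gripper_width: 2.1
grip_force: 0.0
```

```bash
python3 -c "
from h import *
delta(-151,-40,47,90)"
```

```text
t 23.55 tcp corner [-151.75  -34.7 ] tip h 103.8 yaw 90.23 F(corner) [ 0.6  -0.82] -0.1 w 2.1
dx -0.53 dy 0.07 dz 5.68 yaw 0.2
```

Call:
{"name": "move_arm", "arguments": {"deltas": [{"dx":-0.5,"dy":0,"dz":2,"yaw":0,"grip":-1},{"dx":-0.5,"dy":0,"dz":4,"yaw":0,"grip":-1},{"dx":-0.5,"dy":0,"dz":5.6,"yaw":0,"grip":-1},{"dx":-0.5,"dy":0.6,"dz":5.6,"yaw":0,"grip":-1},{"dx":-0.5,"dy":1.1,"dz":5.6,"yaw":0,"grip":-1},{"dx":-0.5,"dy":1.4,"dz":5.6,"yaw":0,"grip":-1},{"dx":-0.5,"dy":1.7,"dz":5.6,"yaw":0,"grip":-1}]}}

```text
t: 24.42
position: [553.4, 153.8, 246.2]
tool_rot: [-3.138, 0.0, 1.494]
ft_force: [-11.0, 1.4, 7.8]
gripper_width: 0.0
grip_force: 5.6
```

```bash
python3 -c "
from h import *
delta(-137.5,-40,47,90)"
```

```text
t 24.43 tcp corner [-134.99  -41.66] tip h 47.2 yaw 90.07 F(corner) [-11.07   0.57] 7.8 w 0.0
dx 0.17 dy -0.25 dz 0.02 yaw 0.1
```

Call:
{"name": "move_arm", "arguments": {"deltas": [{"dx":0,"dy":-0.7,"dz":0,"yaw":0,"grip":-1},{"dx":0,"dy":-1.5,"dz":0,"yaw":0,"grip":-1},{"dx":0,"dy":-1.6,"dz":-3,"yaw":0,"grip":-1},{"dx":0,"dy":-1.6,"dz":-6,"yaw":0,"grip":-1},{"dx":0,"dy":-6,"dz":-8,"yaw":0,"grip":-1},{"dx":0,"dy":-12,"dz":-8,"yaw":0,"grip":-0.5},{"dx":0,"dy":-16,"dz":-8,"yaw":0,"grip":0.1}]}}

```text
t: 25.3
position: [392.2, 166.0, 326.0]
tool_rot: [3.141, -0.0, 1.494]
ft_force: [0.6, -0.1, 0.0]
gripper_width: 15.7
grip_force: 0.0
```

Run:
```python
from h import *
where(); cells('scene')
I=up(snapshot('scene'));cv2.imwrite('pics/v5.png',cv2.resize(I[150*U:270*U,290*U:420*U],None,fx=1.15,fy=1.15))
h=cv2.cvtColor(I,cv2.COLOR_BGR2HSV)
m=(((h[...,0]<6)|(h[...,0]>174))&(h[...,1]>170)&(h[...,2]>90)).astype(np.uint8)*255
for r,c in blobs("scene",m,66,15):
    if 300<c[0]<400: print(c,toc(ray("scene",c,66.5)))
```

```text
t 25.30 tcp corner [-296.68  -42.05] tip h 127.0 yaw 90.07 F(corner) [ 0.6  -0.03] 0.0 w 15.7
scene [ -40.66 -221.12] [503.96 158.75] ang corner 90.2
scene [-164.56  -67.65] [53.   64.69] ang corner 93.9
[355.56 169.58] [[-180.32   38.73]]
```

View pics/v5.png

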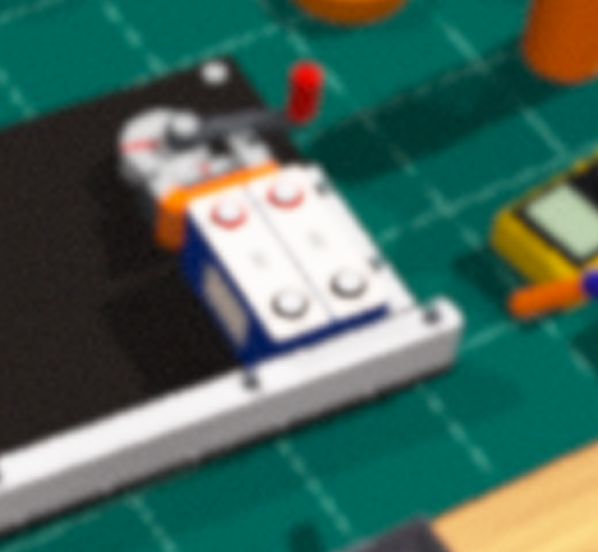

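```bash
python3 -c "
from h import *
delta(-180.3,38.7,90,90);delta(-180.3,38.7,41,90)
for a in np.radians([77.3,90,103,116,129,142,155,168,180]): print(np.array([-198,-40])+80*np.array([np.cos(a),np.sin(a)])-[-180.3,38.7])"
```

```text
t 25.40 tcp corner [-298.3   -41.95] tip h 126.7 yaw 90.15 F(corner) [0.31 0.46] 0.5 w 24.2
dx 8.03 dy 11.82 dz 3.67 yaw 0.2
t 25.40 tcp corner [-298.3   -41.95] tip h 126.7 yaw 90.15 F(corner) [0.31 0.46] 0.5 w 24.2
dx 8.03 dy 11.82 dz 8.57 yaw 0.2
[-0.11 -0.66]
[-17.7   1.3]
[-35.7   -0.75]
[-52.77  -6.8 ]
[-68.05 -16.53]
[-80.74 -29.45]
[-90.2  -44.89]
[-95.95 -62.07]
[-97.7 -78.7]
```

Call:
{"name": "move_arm", "arguments": {"deltas": [{"dx":3,"dy":4,"dz":0,"yaw":0,"grip":0.1},{"dx":6,"dy":8,"dz":2,"yaw":0,"grip":0.1},{"dx":8,"dy":11.8,"dz":3.5,"yaw":0,"grip":0.1},{"dx":8,"dy":11.8,"dz":3.5,"yaw":0,"grip":0.1},{"dx":8,"dy":11.8,"dz":3.5,"yaw":0,"grip":0.1}]}}

```text
t: 26.02
position: [518.4, 236.4, 290.6]
tool_rot: [-3.141, 0.0, 1.494]
ft_force: [-0.2, -0.3, -0.8]
gripper_width: 51.0
grip_force: 0.0
```

```bash
python3 -c "
from h import *
delta(-180.3,38.7,41,90)"
```

```text
t 26.02 tcp corner [-176.3    37.95] tip h 91.6 yaw 90.06 F(corner) [-0.17 -0.29] -0.8 w 51.0
dx 0.07 dy -0.40 dz 5.06 yaw 0.1
```

Call:
{"name": "move_arm", "arguments": {"deltas": [{"dx":0.1,"dy":-0.4,"dz":2,"yaw":0,"grip":0.1},{"dx":0.1,"dy":-0.4,"dz":4,"yaw":0,"grip":0.1},{"dx":0.1,"dy":-0.4,"dz":5,"yaw":0,"grip":0.1},{"dx":0.1,"dy":-0.4,"dz":5,"yaw":0,"grip":-0.3},{"dx":0.1,"dy":-0.4,"dz":5,"yaw":0,"grip":-1},{"dx":0.1,"dy":-0.4,"dz":5,"yaw":0,"grip":-1},{"dx":0.1,"dy":-0.4,"dz":5,"yaw":0,"grip":-1},{"dx":0.1,"dy":-0.4,"dz":5,"yaw":0,"grip":-1}]}}

```text
t: 27.02
position: [514.8, 238.0, 241.5]
tool_rot: [3.141, -0.0, 1.494]
ft_force: [-1.8, -0.1, 4.9]
gripper_width: 19.4
grip_force: 30.0
```

```bash
python3 -c "
from h import *
delta(-180.3,38.7,41,90)"
```

```text
t 27.02 tcp corner [-180.03   39.26] tip h 42.5 yaw 90.06 F(corner) [-1.78 -0.22] 4.9 w 19.4
dx -0.06 dy -0.03 dz 0.15 yaw 0.1
```

Call:
{"name": "move_arm", "arguments": {"deltas": [{"dx":0.1,"dy":-0.9,"dz":0,"yaw":0,"grip":-1},{"dx":0.1,"dy":-1.8,"dz":0,"yaw":0,"grip":-1},{"dx":0.05,"dy":-2.7,"dz":0,"yaw":0,"grip":-1},{"dx":-0.1,"dy":-3.6,"dz":0,"yaw":0,"grip":-1},{"dx":-0.35,"dy":-4.45,"dz":0,"yaw":0,"grip":-1},{"dx":-0.7,"dy":-5.3,"dz":0,"yaw":0,"grip":-1},{"dx":-1.15,"dy":-6.1,"dz":0,"yaw":0,"grip":-1},{"dx":-1.7,"dy":-6.8,"dz":0,"yaw":0,"grip":-1}]}}

```text
t: 28.02
position: [447.2, 228.1, 242.0]
tool_rot: [3.134, -0.006, 1.494]
ft_force: [5.3, 11.2, -0.1]
gripper_width: 19.7
grip_force: 30.0
```

```bash
python3 -c "
from h import *
s=where();p=toc(s['position'][:2])-[-198,-40];print(np.hypot(*p),np.degrees(np.arctan2(p[1],p[0])))
for a in np.radians([136,144,152,160,166,172,178,180,182]): print((80*np.array([np.cos(a),np.sin(a)])-p)/10)"
```

```text
t 28.02 tcp corner [-246.57   24.14] tip h 43.0 yaw 90.06 F(corner) [ 4.44 11.58] -0.1 w 19.7
80.4523792094933 127.1328880274932
[-0.9  -0.86]
[-1.62 -1.71]
[-2.21 -2.66]
[-2.66 -3.68]
[-2.91 -4.48]
[-3.07 -5.3 ]
[-3.14 -6.13]
[-3.14 -6.41]
[-3.14 -6.69]
```

Call:
{"name": "move_arm", "arguments": {"deltas": [{"dx":-0.65,"dy":-0.75,"dz":0,"yaw":0,"grip":-1},{"dx":-1.5,"dy":-1.5,"dz":0,"yaw":0,"grip":-1},{"dx":-2.5,"dy":-2.05,"dz":0,"yaw":0,"grip":-1},{"dx":-3.5,"dy":-2.5,"dz":0,"yaw":0,"grip":-1},{"dx":-4.3,"dy":-2.75,"dz":0,"yaw":0,"grip":-1},{"dx":-5.1,"dy":-2.95,"dz":0,"yaw":0,"grip":-1},{"dx":-5.7,"dy":-3,"dz":0,"yaw":0,"grip":-1},{"dx":-6.2,"dy":-3,"dz":0,"yaw":0,"grip":-1}]}}

```text
t: 29.02
position: [410.6, 168.6, 241.8]
tool_rot: [3.141, -0.005, 1.493]
ft_force: [-5.0, 14.4, 10.6]
gripper_width: 19.1
grip_force: 30.0
```

```bash
cat >> h.py <<'E'
def knob():
    s=where();R=cv2.Rodrigues(np.zeros(3))[0]
    from scipy.spatial.transform import Rotation as Q
    g=s["position"]+Q.from_euler("xyz",s["tool_rot"]).apply([0,0,167]); p=toc(g[:2])-[-198,-40]
    print("grasp rel axis",p,"cam %.3f"%((np.arctan2(p[1],p[0])%(2*np.pi))-1.24),s["tool_rot"])
    for n in ("scene","top"):
        I=up(snapshot(n));h=cv2.cvtColor(I,cv2.COLOR_BGR2HSV)
        m=(((h[...,0]<6)|(h[...,0]>174))&(h[...,1]>170)&(h[...,2]>90)).astype(np.uint8)*255
        for r,c in blobs(n,m,66,6):
            q=toc(ray(n,c,66.5))[0]-[-198,-40]
            if np.hypot(*q)<110: print(n,"knob px",c,q,"cam %.3f"%(np.arctan2(q[1],q[0])%(2*np.pi)-1.24))
E
python3 -c "
from h import *
knob()"
```

```text
t 29.02 tcp corner [-278.48  -38.04] tip h 42.8 yaw 90.00 F(corner) [-6.07 13.95] 10.6 w 19.1
grasp rel axis [-80.35   2.83] cam 1.866 [ 3.14 -0.01  1.49]
```

Call:
{"name": "move_arm", "arguments": {"deltas": [{"dx":-0.2,"dy":0,"dz":0,"yaw":0,"grip":-1},{"dx":-0.3,"dy":0,"dz":0,"yaw":0,"grip":-1},{"dx":-0.3,"dy":0,"dz":0,"yaw":0,"grip":-1}]}}

```text
t: 29.5
position: [410.1, 165.5, 241.7]
tool_rot: [-3.142, -0.004, 1.493]
ft_force: [-4.0, 13.4, 11.9]
gripper_width: 18.9
grip_force: 30.0
```

```bash
python3 -c "
from h import *
knob()"
```

```text
t 29.50 tcp corner [-278.72  -41.16] tip h 42.7 yaw 90.01 F(corner) [-5.03 13.05] 11.9 w 18.9
grasp rel axis [-80.72  -0.42] cam 1.907 [-3.14 -0.    1.49]
```

Call:
{"name": "move_arm", "arguments": {"deltas": [{"dx":0,"dy":0,"dz":0,"yaw":0,"grip":-0.3},{"dx":0,"dy":0,"dz":0,"yaw":0,"grip":0.1},{"dx":0,"dy":0,"dz":0,"yaw":0,"grip":0.1},{"dx":0,"dy":0,"dz":-2,"yaw":0,"grip":0.1},{"dx":0,"dy":0,"dz":-5,"yaw":0,"grip":0.1},{"dx":0,"dy":0,"dz":-8,"yaw":0,"grip":0.1},{"dx":-6,"dy":0,"dz":-10,"yaw":0,"grip":0.1},{"dx":-12,"dy":0,"dz":-12,"yaw":0,"grip":0.1}]}}

```text
t: 30.6
position: [401.4, 44.7, 361.1]
tool_rot: [3.141, 0.0, 1.497]
ft_force: [1.4, 0.1, 0.1]
gripper_width: 51.3
grip_force: 0.0
```

Call:
{"name": "move_arm", "arguments": {"deltas": [{"dx":-6,"dy":0,"dz":0,"yaw":0,"grip":0.1},{"dx":-12,"dy":0,"dz":0,"yaw":0,"grip":0.1},{"dx":-18,"dy":0,"dz":0,"yaw":0,"grip":0.1},{"dx":-24,"dy":0,"dz":0,"yaw":0,"grip":0.1},{"dx":-30,"dy":0,"dz":0,"yaw":0,"grip":0.1},{"dx":-36,"dy":0,"dz":0,"yaw":0,"grip":0.1}]}}

```text
t: 31.35
position: [373.4, -315.7, 360.3]
tool_rot: [3.141, -0.0, 1.493]
ft_force: [1.0, -0.8, -0.3]
gripper_width: 51.0
grip_force: 0.0
```

```bash
python3 -c "
from h import *
knob();cells('scene');cells('top')
a=cv2.resize(up(snapshot('scene'))[140*U:260*U,280*U:400*U],(400,400));b=cv2.resize(up(snapshot('top'))[150*U:270*U,190*U:310*U],(400,400));cv2.imwrite('pics/v6.png',np.hstack([a,b]))"
```

```text
t 31.35 tcp corner [-278.04 -523.75] tip h 161.3 yaw 90.00 F(corner) [ 1.06 -0.73] -0.3 w 51.0
grasp rel axis [ -80.02 -483.75] cam 3.308 [ 3.14 -0.    1.49]
scene knob px [320.51 155.18] [-81.06   9.88] cam 1.780
top knob px [228.84 248.4 ] [-78.64   8.84] cam 1.790
scene [ -75.96 -220.9 ] [503.55 228.15] ang corner 89.9
top [-101.03 -215.21] [503.24 236.5 ] ang corner 90.1
```

View pics/v6.png

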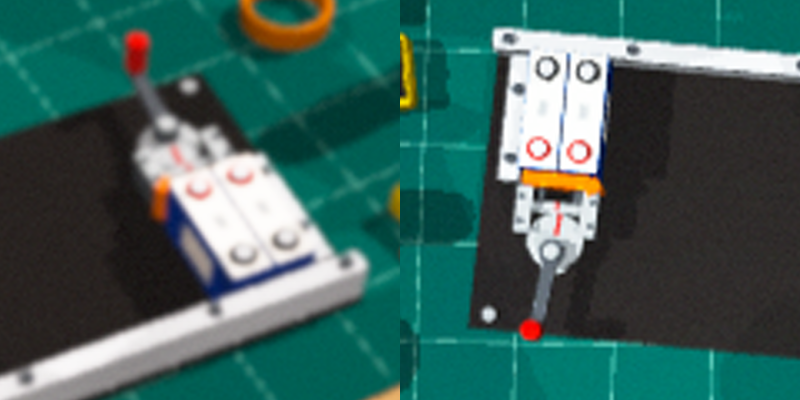

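Call:
{"name": "move_arm", "arguments": {"deltas": [{"dx":6,"dy":0,"dz":0,"yaw":0,"grip":-1},{"dx":12,"dy":0,"dz":0,"yaw":0,"grip":-1},{"dx":18,"dy":0,"dz":0,"yaw":0,"grip":-1},{"dx":24,"dy":0,"dz":0,"yaw":0,"grip":-1},{"dx":30,"dy":0,"dz":0,"yaw":0,"grip":-1},{"dx":36,"dy":0,"dz":0,"yaw":0,"grip":-1},{"dx":42,"dy":0,"dz":0,"yaw":0,"grip":-1},{"dx":48,"dy":0,"dz":0,"yaw":0,"grip":-1}]}}

```text
t: 32.65
position: [409.1, 168.3, 360.8]
tool_rot: [3.141, -0.0, 1.497]
ft_force: [1.6, -0.5, -0.3]
gripper_width: 0.3
grip_force: 0.0
```

```bash
python3 -c "
from h import *
delta(-278,8,41,90)"
```

```text
t 32.65 tcp corner [-279.92  -38.46] tip h 161.8 yaw 90.21 F(corner) [ 1.66 -0.4 ] -0.3 w 0.3
dx 4.64 dy 0.21 dz 12.08 yaw 0.2
```

Call:
{"name": "move_arm", "arguments": {"deltas": [{"dx":4.7,"dy":0.2,"dz":1,"yaw":0.2,"grip":-1},{"dx":4.7,"dy":0.2,"dz":3,"yaw":0.2,"grip":-1},{"dx":4.7,"dy":0.2,"dz":6,"yaw":0.2,"grip":-1},{"dx":4.7,"dy":0.2,"dz":9,"yaw":0.2,"grip":-1},{"dx":4.7,"dy":0.2,"dz":12,"yaw":0.2,"grip":-1},{"dx":4.7,"dy":0.2,"dz":12,"yaw":0.2,"grip":-1}]}}

```text
t: 33.4
position: [414.2, 212.5, 239.0]
tool_rot: [-3.137, 0.001, 1.493]
ft_force: [0.0, 0.6, 0.4]
gripper_width: 0.8
grip_force: 0.0
```

```bash
python3 -c "
from h import *
delta(-278,-22.5,41,90)"
```

```text
t 33.40 tcp corner [-278.34    6.02] tip h 40.0 yaw 89.98 F(corner) [-0.01  0.6 ] 0.4 w 0.8
dx -2.85 dy 0.04 dz -0.10 yaw -0.0
```

Call:
{"name": "move_arm", "arguments": {"deltas": [{"dx":-0.6,"dy":0,"dz":-0.1,"yaw":0,"grip":-1},{"dx":-1.2,"dy":0,"dz":-0.1,"yaw":0,"grip":-1},{"dx":-1.8,"dy":0,"dz":-0.1,"yaw":0,"grip":-1},{"dx":-2.3,"dy":0,"dz":-0.1,"yaw":0,"grip":-1},{"dx":-2.7,"dy":0,"dz":-0.1,"yaw":0,"grip":-1},{"dx":-2.8,"dy":0,"dz":-0.1,"yaw":0,"grip":-1}]}}

```text
t: 34.15
position: [413.7, 184.7, 242.3]
tool_rot: [-3.141, -0.004, 1.488]
ft_force: [-4.0, 10.1, 5.7]
gripper_width: 0.5
grip_force: 5.1
```

```bash
python3 -c "
from h import *
knob()"
```

```text
t 34.15 tcp corner [-276.62  -21.72] tip h 43.3 yaw 89.73 F(corner) [-4.77  9.8 ] 5.7 w 0.5
grasp rel axis [-78.72  18.91] cam 1.666 [-3.14 -0.    1.49]
scene knob px [318.25 156.28] [-79.55   1.4 ] cam 1.884
```

Call:
{"name": "move_arm", "arguments": {"deltas": [{"dx":-0.1,"dy":0,"dz":0,"yaw":0,"grip":-1},{"dx":-0.15,"dy":0,"dz":0,"yaw":0,"grip":-1},{"dx":-0.15,"dy":0,"dz":0,"yaw":0,"grip":-1}]}}

```text
t: 34.62
position: [413.5, 183.4, 242.3]
tool_rot: [-3.141, -0.004, 1.489]
ft_force: [-4.2, 10.4, 6.8]
gripper_width: 0.5
grip_force: 4.8
```

```bash
python3 -c "
from h import *
knob()"
```

```text
t 34.62 tcp corner [-276.74  -23.03] tip h 43.3 yaw 89.76 F(corner) [-5.04 10.08] 6.8 w 0.5
grasp rel axis [-78.87  17.57] cam 1.682 [-3.14 -0.    1.49]
scene knob px [317.75 156.53] [-79.2   -0.51] cam 1.908
```

Done at about 1.9. Back away, lift, retreat and check.

Call:
{"name": "move_arm", "arguments": {"deltas": [{"dx":0.8,"dy":0,"dz":0,"yaw":0,"grip":-1},{"dx":2,"dy":0,"dz":0,"yaw":0,"grip":-1},{"dx":3,"dy":0,"dz":-3,"yaw":0,"grip":-1},{"dx":3,"dy":0,"dz":-8,"yaw":0,"grip":-1},{"dx":0,"dy":0,"dz":-12,"yaw":0,"grip":-1},{"dx":-6,"dy":0,"dz":-12,"yaw":0,"grip":-1},{"dx":-12,"dy":0,"dz":-12,"yaw":0,"grip":-1},{"dx":-18,"dy":0,"dz":-12,"yaw":0,"grip":-1}]}}

```text
t: 35.72
position: [399.5, 1.6, 361.8]
tool_rot: [3.14, 0.0, 1.492]
ft_force: [1.1, 0.1, -0.2]
gripper_width: 0.4
grip_force: 0.0
```

Call:
{"name": "move_arm", "arguments": {"deltas": [{"dx":-6,"dy":0,"dz":0,"yaw":0,"grip":-1},{"dx":-12,"dy":0,"dz":0,"yaw":0,"grip":-1},{"dx":-18,"dy":0,"dz":0,"yaw":0,"grip":-1},{"dx":-24,"dy":0,"dz":0,"yaw":0,"grip":-1},{"dx":-30,"dy":0,"dz":0,"yaw":0,"grip":-1},{"dx":-30,"dy":0,"dz":0,"yaw":0,"grip":-1},{"dx":-30,"dy":0,"dz":0,"yaw":0,"grip":-1}]}}

```text
t: 36.6
position: [375.6, -295.7, 360.9]
tool_rot: [-3.141, -0.001, 1.49]
ft_force: [-0.1, 0.9, 0.5]
gripper_width: 0.4
grip_force: 0.0
```

```bash
python3 -c "
from h import *
knob()
a=cv2.resize(up(snapshot('scene'))[140*U:260*U,280*U:400*U],(400,400));b=cv2.resize(up(snapshot('top'))[150*U:270*U,190*U:310*U],(400,400));cv2.imwrite('pics/v7.png',np.hstack([a,b]))"
```

```text
t 36.60 tcp corner [-277.33 -503.63] tip h 161.9 yaw 89.81 F(corner) [-0.12  0.86] 0.5 w 0.4
grasp rel axis [ -79.49 -463.39] cam 3.303 [-3.14 -0.    1.49]
scene knob px [318.01 155.92] [-81.28   1.41] cam 1.884
top knob px [231.49 248.81] [-79.14   0.12] cam 1.900
```

View pics/v7.png

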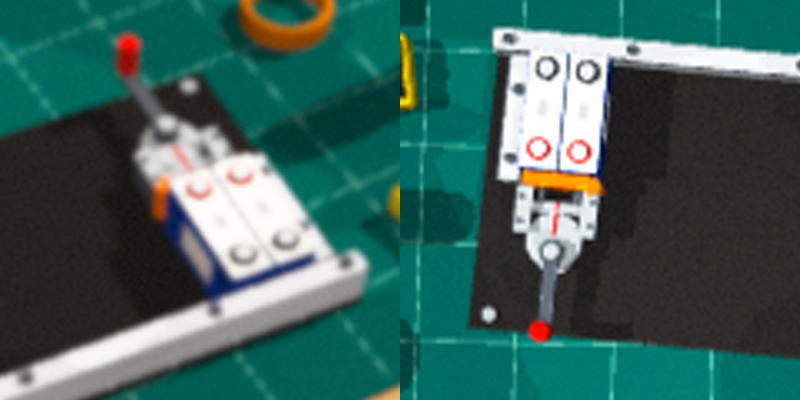

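The views show both cells flush against rail, end stop and each other, the pad pressing on them, and the red line straight at the clamp with the lever straight back (knob at about (540,330) in the right half).

```bash
python3 -c "
from workcell import manip
print(manip.close_job())"
```

```text
the job is handed in; nothing more can be done
None
```

I handed the job in at about 37 s: both cells look tight in the corner in the final pictures, and the cam is at about 1.9 rad (camera readings 1.88 and 1.90) with the orange pad pressing on the cells.

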